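# Change vials on the touch mixer and hold the next one running

### The job

The vial standing in the cup of the touch mixer is done: put it back upright into the empty place in the rack's row. Then take the vial that stands alone on the bench, and, keeping hold of it, press it upright down into the mixer's sprung cup to about half of the cup's travel (pressed down it runs, bottomed out it stalls), keep it pressed there by hand for at least three seconds, and finish while still holding it down so. Press with nothing but the vial, and leave the other vials and the things lying around where they are.

Things in the scene. Friction and masses are not known exactly. Their poses are not given: they have to be found in the camera images.
- mixer: cordless touch mixer, light case on a grey base, fixed; origin on the bench under the cup's axis, z up; its sloping front with knob and switch faces its -x. Case from 86 mm before the origin to 52 mm behind, 55 mm to either side, top 72 mm, collar 77 mm above the bench. On it a black rubber cup on a sprung head: rim 45 mm in outer diameter, 108 mm above the bench when free
- cup_floor (a point): centre of the cup's inner floor, 94 mm above the bench when the head is free; it moves down with the head. The cup is 14 mm deep, 27 mm wide inside at the floor, widening to 37 mm at the rim; a vial stands upright on its flat floor
- mixer_head (a joint): how far the mixer's sprung head is pressed down, in m: 0 free, 0.010 bottomed out; about half way (0.003 to 0.007) is wanted. The push needed is about 3 N to start it, 9 N half way and 15 N at the bottom (1.2 N/mm); it springs back when let go
- vial_rack: white plastic rack, fixed, 62 (x) x 190 (y) x 22 mm tall, origin at the centre of its underside, z up; one row of four places along its y axis, at y = -66, -22, 22 and 66 mm. Vials pass through 28 mm chamfered holes in the upper plate (top 22 mm above the bench) and stand on the base plate, 6 mm above the bench. Fingers fit best across the row, along the rack's x
- rack_gap (a point): the empty place (y = +22 mm): centre of the hole at the height of the base plate on which a vial's underside stands, 6 mm above the bench (16 mm below the top of the upper plate)
- mixed_vial: closed vial, 26 mm across the cap and 24 mm across the body below it, 55 mm tall (cap: the top 21 mm), about 30 g; origin at the centre of its underside, z up; at the start it stands in the mixer's cup, the cup's floor under it; it goes into the rack's empty place
- next_vial: closed vial, 26 mm across the cap and 24 mm across the body below it, 55 mm tall (cap: the top 21 mm), about 30 g; origin at the centre of its underside, z up; at the start it stands alone on the bench before the mixer and rack; it is to be pressed into the cup
- row_vial_1: closed vial, 26 mm across the cap and 24 mm across the body below it, 55 mm tall (cap: the top 21 mm), about 30 g; origin at the centre of its underside, z up; stands in the rack at y = -66 mm; leave it
- row_vial_2: closed vial, 26 mm across the cap and 24 mm across the body below it, 55 mm tall (cap: the top 21 mm), about 30 g; origin at the centre of its underside, z up; stands in the rack at y = -22 mm; leave it
- row_vial_3: closed vial, 26 mm across the cap and 24 mm across the body below it, 55 mm tall (cap: the top 21 mm), about 30 g; origin at the centre of its underside, z up; stands in the rack at y = +66 mm; leave it
- bench_timer: white bench timer, 39 x 68 x 66 mm, standing near the back; origin at the centre of its underside; leave it
- tape_roll: roll of masking tape lying flat, 96 mm across, 25 mm high; origin at the centre of its underside; leave it
- marker_pen: marker pen lying on the bench, 135 mm long along its y axis, 17 mm thick; origin at the centre of its underside; leave it

How it is judged:
By the outcome, as a careful person would: the job done as asked, in the order asked, and still so for the second after the job is handed in, while the arm keeps its last pose, push and grip.
It also fails if it takes over 64 s, if anything falls off the work surface, if the arm or the gripper's body presses on something with over 40 N, if the wrist force passes 120 N, or if a joint passes its speed limit or range.

### The arm

A 6-joint arm with a two-finger parallel gripper is mounted at the origin on a cart in front of the work surface, level with it; the furniture and walls round the work are solid. World frame = base frame: x ahead of the robot, y to its left, z up, the work surface at z = 0. Lengths are in mm, angles in rad, forces in N, time in s.
With the tool pointing down it reaches from about 350 to 875 mm from the base axis. Payload 4.2 kg.
Tool frame: the origin (TCP) lies between the finger pads, 19 mm behind the fingertips; this is the grasp point; z points along the fingers, y is the line along which they close (so a half turn about z gives the same grasp; the last joint's range is limited). The gripper opens to 85 mm and grips with 20 to 120 N. Pads are 22 mm wide; open, the fingers measure 114 mm over their backs; the gripper's body (76 mm by 85 mm) begins 54 mm behind the grasp point. The pads swing forward as they close: fully open they stand 13 mm farther back than shut.
Start: joints at [-0.895, 0.385, 0.008, 0, -1.194, -0.259], TCP at [253.035, -571.465, 250.012] pointing down, gripper open.
Joint ranges: [-3.14, 3.14], [-1.21, 2.06], [-1.07, 1.41], [-3.16, 2.05], [-2.99, -0.16], [-3.1, 3.1]. Speed limits (rad/s): [2.79, 2.79, 3.14, 3.14, 3.14, 3.14].

### API

Orientations are given as a unit quaternion [x, y, z, w].
In Python, from bench import arm gives the robot as it stands.
- The arm moves only by the shell command python3 jog.py 'ROWS' [OPENING]. ROWS is a JSON object whose key "offsets" holds a list of rows, 1 to 10 of them, each of 6 numbers: dx, dy, dz in mm, then a rotation vector rx, ry, rz in rad; each row is the pose to reach, as a shift and turn from the pose commanded when the command began, along the tool's axes at that moment; what a row does not reach only later rows make up. A row lasts 1/10 s, in which the tool goes at most 50 mm and 0.15 rad, less where a joint would pass 70% of its speed; a pose out of reach is approached as far as the arm can. OPENING is the finger opening in mm, set as the command begins (- or left out keeps the last). The fingers move at their own pace and stop on an object; the grip force is fixed at half the most. Time passes only in rows, so rows that do not move let the fingers close. It prints the time, the measured TCP pose, the force, the opening and the grip force at its end. Input that does not fit is refused with a message, and nothing moves.
- arm.read_state(): the state, without advancing time (a new reading comes with each control period).
- arm.get_image(name): name is "side" or "top"; returns the picture (480x640x3 uint8, blue, green, red); there is no depth.
- arm.get_calibration(name): a dict with "K" (3x3 intrinsics, pixels), "D" ([k1, k2, p1, p2, k3] as OpenCV has them; the pictures are not rectified), "rvec" (rotation vector, rad) and "tvec" (3), from world to camera coordinates, as OpenCV has them. Camera axes: x right, y down, z forward; pixel columns grow to the right and rows downward; lengths in mm; the calibration is good to about 2 mm. A picture is of the moment at which its call begins. get_calibration takes no time and is no camera call.
- arm.job_done(): hands the job in; it is judged then, once.
The state is a dict: "clock": time; "joints": joint angles; "joint_vel": joint speeds; "joint_efforts": joint torques, N m; "position": TCP position; "ee_rot": TCP orientation; "contact_force": force on the tool from outside, world axes, zero at the start; "wrist_torque": the same for the moment, N m; "gripper_width": finger opening in mm; "grasp_force": force on a finger pad.
Only numpy, scipy, OpenCV 4.12 (cv2) and the standard library are available. Lean on these libraries where they do the work, as an engineer would, in place of code of your own. Each camera call takes 0.05 s, during which the arm holds its last target. There are 200 camera calls.

## Working session

There is one attempt and no reset: what is moved stays moved. The work goes in short steps, Python scripts to look and compute and a shell command to move; the robot and the scene stay as the last step left them, time stands still between calls to the robot, and variables do not carry over. Pictures are saved under pics/ and viewed, at most 10 in all, crops included, and the job is handed in when it is done.

```bash
ls; mkdir -p pics; python3 - <<'E'
from bench import arm
import cv2
for n in("side","top"):
    cv2.imwrite(f"pics/{n}0.png",arm.get_image(n)); c=arm.get_calibration(n); print(n,{k:v.tolist() if hasattr(v,'tolist') else v for k,v in c.items()})
s=arm.read_state(); print(s)
E
```

```text
bench.py
jog.py
pics
side {'K': [[570.0506975188224, 0.0, 314.41009711733744], [0.0, 570.0506975188224, 247.8625301062699], [0.0, 0.0, 1.0]], 'D': [-0.1486360022447345, 0.0, 0.0, 0.0, 0.0], 'rvec': [0.16307196105294208, -2.8088990448499382, 1.3157448884356862], 'tvec': [518.9720457521713, 102.23192138462773, 1119.450143334422]}
top {'K': [[559.1379173555121, 0.0, 313.43003112045517], [0.0, 559.1379173555121, 242.73693154675007], [0.0, 0.0, 1.0]], 'D': [0.01342268202396008, 0.0, 0.0, 0.0, 0.0], 'rvec': [2.1199655178590846, -2.118242062758794, 0.1811122545003757], 'tvec': [5.398189198812708, 532.7389019874265, 1278.5848551991803]}
{'clock': 0.1, 'joints': array([-8.95456422e-01,  3.85473431e-01,  6.77314644e-03, -3.96182708e-04,
       -1.19398766e+00, -2.58576627e-01]), 'joint_vel': array([ 0.00092007, -0.00177217,  0.00361103,  0.00300753, -0.00012825,
        0.00164006]), 'joint_efforts': array([-5.53844620e-04, -3.93320882e+01,  1.88930351e+01,  4.19790253e+00,
       -2.60613997e-03, -9.42194589e-08]), 'position': array([ 252.80777937, -571.07104936,  249.04462015]), 'ee_rot': array([-2.06805241e-01,  9.78381655e-01,  9.27442009e-04, -2.61365010e-04]), 'contact_force': array([ 1.34229084,  0.45691345, -0.35853323]), 'wrist_torque': array([ 0.02028896, -0.00058269, -0.02800767]), 'grasp_force': 0.0, 'gripper_width': 85.20555440758933}
```

View pics/side0.png

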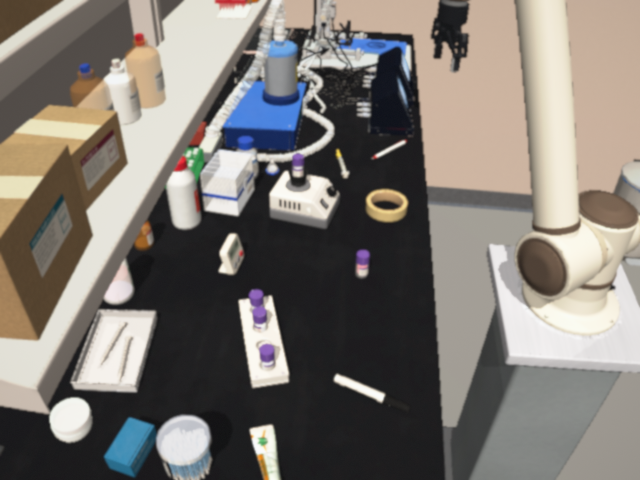

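View pics/top0.png

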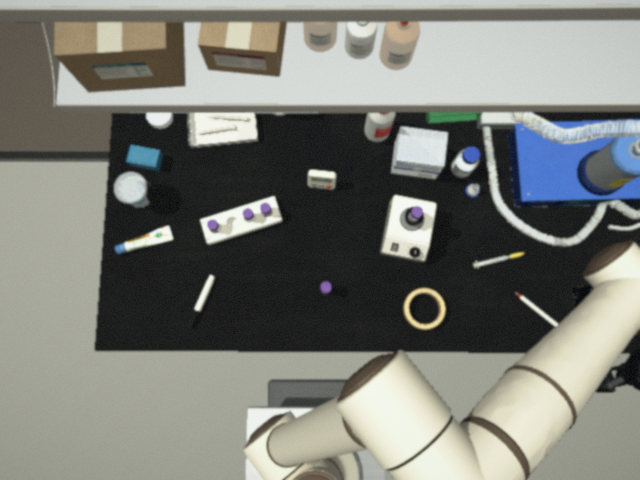

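The side view shows purple caps at about (257,298), (260,316) and (267,353) in the rack, (362,258) alone on the bench and (298,160) in the mixer. In the top view they are at (266,209), (248,214), (213,226), (326,287) and (416,213), with the gap at about (231,220).

```bash
cat > h.py <<'E'
from bench import arm
import cv2, numpy as np
def cal(n):
    c=arm.get_calibration(n); R=cv2.Rodrigues(np.array(c["rvec"]))[0]
    return np.array(c["K"]),np.array(c["D"]),R,np.array(c["tvec"]).reshape(3)
def ray(n,p):
    K,D,R,t=cal(n); u=cv2.undistortPoints(np.array([[p]],float),K,D)[0,0]
    d=R.T@np.r_[u,1]; return -R.T@t, d/np.linalg.norm(d)
def plane(n,p,z):
    o,d=ray(n,p); return o+d*(z-o[2])/d[2]
def tri(a,b):
    (o1,d1),(o2,d2)=ray("side",a),ray("top",b)
    s=np.linalg.lstsq(np.c_[d1,-d2],o2-o1,rcond=None)[0]
    p,q=o1+d1*s[0],o2+d2*s[1]; return (p+q)/2,np.linalg.norm(p-q)
def caps(im,lo=25):
    hsv=cv2.cvtColor(im,cv2.COLOR_BGR2HSV); m=cv2.inRange(hsv,(120,70,50),(150,255,255))
    n,_,st,c=cv2.connectedComponentsWithStats(m); return [(c[i].round(2),st[i].tolist()) for i in range(1,n) if st[i,4]>lo]
E
python3 - <<'E'
from h import *
S=cv2.imread("pics/side0.png");T=cv2.imread("pics/top0.png")
cs,ct=caps(S),caps(T)
for n,c in(("s",cs),("t",ct)):
    for x in c: print(n,*x)
for p,_ in cs:
    for q,_ in ct:
        P,e=tri(p,q)
        if e<12 and -10<P[2]<200: print(p,q,P.round(1),round(e,1))
a=cv2.resize(S[90:280,180:380],None,fx=3.5,fy=3.5,interpolation=cv2.INTER_CUBIC)[:, :700]
cv2.imwrite("pics/c1.png",cv2.resize(T[180:310,190:450],None,fx=3,fy=3,interpolation=cv2.INTER_CUBIC))
# rack top plate by white mask, top view
m=cv2.inRange(cv2.cvtColor(T,cv2.COLOR_BGR2HSV),(0,0,130),(40,70,255)); m[:190]=0;m[250:]=0;m[:,:195]=0;m[:,295:]=0
m=cv2.morphologyEx(m,cv2.MORPH_CLOSE,np.ones((9,9)))
k=max(cv2.findContours(m,0,2)[0],key=cv2.contourArea);r=cv2.minAreaRect(k);print(r)
B=[plane("top",p,22)[:2].round(1) for p in cv2.boxPoints(r)];print(B,np.mean(B,0))
E
```

```text
s [297.64 160.17] [291, 154, 14, 12, 133]
s [362.44 256.41] [355, 249, 16, 16, 223]
s [257.39 304.57] [248, 288, 18, 36, 423]
s [266.69 352.67] [260, 345, 14, 17, 204]
t [265.16 208.29] [261, 204, 9, 10, 69]
t [416.25 212.24] [410, 207, 13, 11, 102]
t [247.75 213.75] [244, 209, 9, 10, 68]
t [212.33 224.9 ] [208, 221, 10, 9, 67]
t [325.22 286.25] [319, 280, 13, 14, 138]
[297.64 160.17] [416.25 212.24] [ 585.6 -224.6  137.2] 0.4
[362.44 256.41] [325.22 286.25] [428.9 -21.9  48.2] 0.7
[257.39 304.57] [265.16 208.29] [617.6 123.4  35.6] 5.5
[257.39 304.57] [247.75 213.75] [602.  160.6  72.7] 7.9
[266.69 352.67] [212.33 224.9 ] [575.5 247.5  51.4] 0.5
((241.92779541015625, 223.30592346191406), (22.013816833496094, 78.98818969726562), 69.59011840820312)
[array([577.6, 280.7]), array([646.8, 100.8]), array([594.7,  81.2]), array([526.4, 260.1])] [586.375 180.7  ]
```

View pics/c1.png

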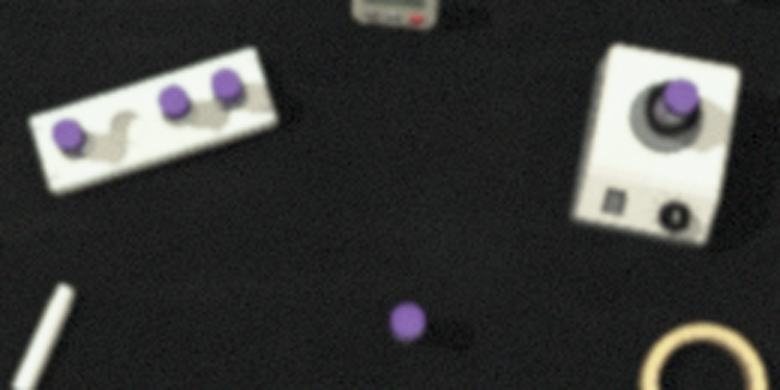

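```bash
python3 - <<'E'
from h import *
q=[(265.16,208.29),(247.75,213.75),(212.33,224.9)]
P=np.array([plane("top",p,51.)[:2] for p in q]); y=np.array([-66,-22,66])
co=np.polyfit(y,P,1); print(P.round(1)); d=co[0]; print("dir",d,np.linalg.norm(d),"resid",(P-(np.outer(y,co[0])+co[1])).round(2))
g=co[1]+22*co[0]; yaw=np.arctan2(-d[0],d[1]); print("origin",co[1],"gap",g,"rack yaw",yaw)
for n,p,z in(("mixed",(416.25,212.24),138),("next",(325.22,286.25),48)): print(n,plane("top",p,z).round(1))
from scipy.spatial.transform import Rotation as Ro
s=arm.read_state(); R=Ro.from_quat(s["ee_rot"]); print(R.as_matrix().round(3))
# mixer body outline orientation (top)
T=cv2.imread("pics/top0.png")
m=cv2.inRange(cv2.cvtColor(T,cv2.COLOR_BGR2HSV),(0,0,110),(60,90,255)); m[:192]=0;m[268:]=0;m[:,:370]=0;m[:,445:]=0
m=cv2.morphologyEx(m,cv2.MORPH_CLOSE,np.ones((9,9)))
k=max(cv2.findContours(m,0,2)[0],key=cv2.contourArea);r=cv2.minAreaRect(k);print(r,[plane("top",p,60)[:2].round(1) for p in cv2.boxPoints(r)])
# cup rim in side view : dark ring
K,D,Rr,t=cal("top"); print("top cam",-Rr.T@t); K,D,Rr,t=cal("side"); print("side cam",-Rr.T@t)
E
python3 - <<'E'
from h import *
for p in((372,133),(412,135),(440,60)): print(p,plane("side",p,0).round(0))
print("cup rim?",plane("top",(190+668/3,180+118/3),108).round(1))
from scipy.spatial.transform import Rotation as Ro
s=arm.read_state(); R=Ro.from_quat(s["ee_rot"]).as_matrix(); p=s["position"]
for t in((585,-224.5,220),(420,-380,250)): print((R.T@(np.array(t)-p)).round(1))
a=np.arctan2(R[1,1],R[0,1]); print(a, 0.313+np.pi-a)
E
```

```text
(372, 133) [ 425. -629.    0.]
(412, 135) [ 309. -634.    0.]
(440, 60) [  186. -1246.     0.]
cup rim? [ 575.9 -221.   108. ]
[-444.   182.4   29.3]
[-230.2  107.1   -0.8]
1.987413355805007 1.4671792977847862
```

```bash
python3 jog.py '{"offsets": [[-44, 18, 0, 0, 0, -0.147], [-88, 36, 0, 0, 0, -0.293], [-133, 55, 0, 0, 0, -0.44], [-178, 73, 0, 0, 0, -0.587], [-222, 91, 0, 0, 0, -0.734], [-266, 109, 0, 0, 0, -0.88], [-311, 128, 0, 0, 0, -1.027], [-355, 146, 0, 0, 0, -1.174], [-400, 164, 0, 0, 0, -1.32], [-444, 182.4, 0, 0, 0, -1.467]]}' 60
python3 jog.py '{"offsets": [[0, 0, 0, 0, 0, 0], [0, 0, 0, 0, 0, 0], [0, 0, 0, 0, 0, 0]]}'
cat > st.py <<'E'
from h import *
import sys
from scipy.spatial.transform import Rotation as Ro
s=arm.read_state(); R=Ro.from_quat(s["ee_rot"]).as_matrix(); p=s["position"]
print("t",s["clock"],"p",p.round(1),"F",s["contact_force"].round(2),"w",round(s["gripper_width"],1),"g",round(s["grasp_force"],1),"q",s["joints"].round(2))
print("z",R[:,2].round(3),"yaw",np.arctan2(R[1,1],R[0,1]).round(3))
for a in sys.argv[1:]: print(a,(R.T@(np.array([float(v) for v in a.split(",")])-p)).round(1))
E
python3 st.py 585.3,-224.4,138
```

```text
clock: 1.1
position: [586.1, -223.2, 249.6]
ee_rot: [0.811, -0.586, -0.0, 0.0]
contact_force: [0.5, -1.3, -0.0]
gripper_width: 60.1
grasp_force: 0.0
clock: 1.4
position: [584.5, -225.3, 249.6]
ee_rot: [0.808, -0.589, -0.001, 0.0]
contact_force: [-0.1, -0.2, -0.3]
gripper_width: 60.4
grasp_force: 0.0
t 1.4 p [ 584.5 -225.3  249.6] F [-0.13 -0.19 -0.27] w 60.4 g 0.0 q [-0.11  0.39  0.01 -0.   -1.2   0.42]
z [-0.001  0.    -1.   ] yaw -2.83
585.3,-224.4,138 [ -0.5  -1.1 111.6]
```

```bash
python3 jog.py '{"offsets": [[0, -1, 30, 0, 0, 0], [-0.5, -1, 65, 0, 0, 0], [-0.5, -1, 90, 0, 0, 0], [-0.5, -1, 105, 0, 0, 0], [-0.5, -1, 112, 0, 0, 0], [-0.5, -1, 112, 0, 0, 0], [-0.5, -1, 112, 0, 0, 0]]}' ; python3 - <<'E'
from h import *
a=arm.get_image("side")[80:230,200:400];b=arm.get_image("top")[160:310,320:520]
f=lambda i:cv2.resize(i,(400,300) if 0 else (400,300),interpolation=cv2.INTER_CUBIC)
cv2.imwrite("pics/g1.png",np.hstack([f(a),f(b)]))
E
python3 st.py 585.3,-224.4,137
```

```text
clock: 2.1
position: [586.3, -224.9, 139.1]
ee_rot: [0.808, -0.589, 0.001, -0.0]
contact_force: [0.3, 0.9, 1.0]
gripper_width: 59.8
grasp_force: 0.0
t 2.2 p [ 586.6 -224.6  139.5] F [-0.74 -0.27  0.79] w 59.9 g 0.0 q [-0.11  0.48 -0.13  0.   -0.95  0.42]
z [ 0.003 -0.001 -1.   ] yaw -2.829
585.3,-224.4,137 [-0.6  1.1  2.5]
```

View pics/g1.png

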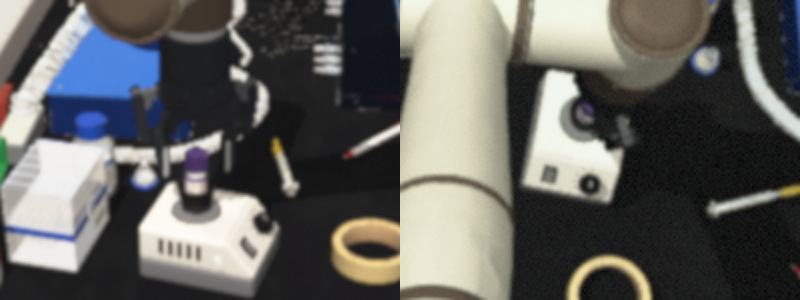

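The top crop shows the fingers straddling the vial. In the side crop the vial is at (195,170), between fingers at about (145,150) and (228,155). Closing.

```bash
python3 jog.py '{"offsets": [[0, 0, 1.5, 0, 0, 0], [0, 0, 1.5, 0, 0, 0], [0, 0, 1.5, 0, 0, 0], [0, 0, 1.5, 0, 0, 0], [0, 0, 1.5, 0, 0, 0], [0, 0, 1.5, 0, 0, 0], [0, 0, 1.5, 0, 0, 0]]}' 10; python3 jog.py '{"offsets": [[0, 0, -10, 0, 0, 0], [0, 0, -30, 0, 0, 0], [0, 0, -60, 0, 0, 0], [0, 0, -60, 0, 0, 0], [0, 0, -60, 0, 0, 0]]}'; python3 - <<'E'
from h import *
a=arm.get_image("side");b=arm.get_image("top");cv2.imwrite("pics/s2.png",a);cv2.imwrite("pics/t2.png",b)
print(caps(a),caps(b))
f=lambda i:cv2.resize(i,(400,300),interpolation=cv2.INTER_CUBIC)
cv2.imwrite("pics/g2.png",np.hstack([f(a[80:230,200:400]),f(b[160:310,320:520])]))
E
python3 st.py 589.5,205.6,110
```

```text
clock: 2.9
position: [586.1, -224.2, 136.8]
ee_rot: [0.809, -0.588, 0.0, -0.0]
contact_force: [-0.8, 0.3, 3.3]
gripper_width: 24.4
grasp_force: 58.8
clock: 3.4
position: [586.2, -224.1, 197.3]
ee_rot: [0.809, -0.588, 0.001, -0.001]
contact_force: [-1.1, -0.8, -1.1]
gripper_width: 23.7
grasp_force: 58.9
[(array([297.72, 134.53]), [293, 128, 11, 14, 131]), (array([362.5 , 256.46]), [355, 249, 16, 16, 219]), (array([257.39, 304.57]), [248, 288, 18, 36, 423]), (array([266.75, 352.63]), [260, 345, 14, 17, 204])] [(array([265.2 , 208.23]), [261, 204, 9, 10, 70]), (array([247.81, 213.74]), [244, 209, 9, 10, 69]), (array([212.31, 224.91]), [208, 221, 10, 9, 67])]
t 3.5 p [ 585.3 -223.9  195.5] F [-0.52 -0.43 -0.77] w 23.8 g 58.9 q [-0.11  0.43 -0.06 -0.   -1.08  0.42]
z [-0.002  0.001 -1.   ] yaw -2.829
589.5,205.6,110 [-407.3 -136.2   85.9]
```

View pics/g2.png

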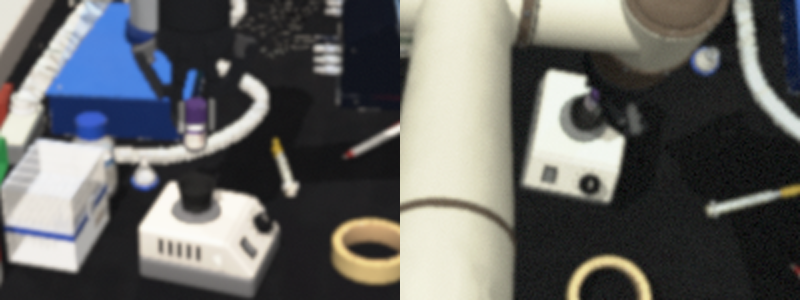

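```bash
python3 jog.py '{"offsets": [[-42, -14, 0, 0, 0, 0], [-87, -29, 0, 0, 0, 0], [-132, -44, 0, 0, 0, 0], [-178, -59, 0, 0, 0, 0], [-223, -75, 0, 0, 0, 0], [-269, -90, 0, 0, 0, 0], [-314, -105, 10, 0, 0, 0], [-360, -120, 30, 0, 0, 0], [-395, -132, 50, 0, 0, 0], [-407, -136, 66, 0, 0, 0]]}'; python3 jog.py '{"offsets": [[0, 0, 0, 0, 0, 0], [0, 0, 0, 0, 0, 0], [0, 0, 0, 0, 0, 0]]}'; python3 - <<'E'
from h import *
a=arm.get_image("side");b=arm.get_image("top");cv2.imwrite("pics/s3.png",a);cv2.imwrite("pics/t3.png",b)
print(caps(a),caps(b,10))
f=lambda i:cv2.resize(i,(400,400),interpolation=cv2.INTER_CUBIC)
cv2.imwrite("pics/g3.png",np.hstack([f(a[250:400,190:340]),f(b[150:300,160:310])]))
E
python3 st.py 589.5,205.6,50
```

```text
clock: 4.5
position: [589.0, 208.1, 127.8]
ee_rot: [0.81, -0.587, -0.001, 0.001]
contact_force: [0.6, 1.1, -1.1]
gripper_width: 24.1
grasp_force: 58.9
clock: 4.8
position: [590.5, 203.8, 131.2]
ee_rot: [0.808, -0.589, 0.0, -0.0]
contact_force: [-0.1, 0.0, 0.7]
gripper_width: 23.9
grasp_force: 58.9
[(array([362.37, 256.16]), [356, 249, 14, 15, 190]), (array([259.32, 297.1 ]), [251, 288, 17, 20, 277]), (array([266.67, 352.67]), [260, 344, 14, 18, 206])] [(array([265.36, 208.39]), [262, 204, 8, 10, 61]), (array([247.75, 213.6 ]), [244, 209, 9, 10, 65]), (array([212.37, 224.96]), [208, 221, 10, 9, 68]), (array([325.48, 286.66]), [320, 281, 12, 13, 122])]
t 4.9 p [590.6 203.8 131.6] F [-0.65  0.15 -0.49] w 24.1 g 58.9 q [ 0.59  0.49 -0.15  0.   -0.94 -0.28]
z [ 0.001  0.001 -1.   ] yaw -2.83
589.5,205.6,50 [-2.   0.7 81.6]
```

View pics/g3.png

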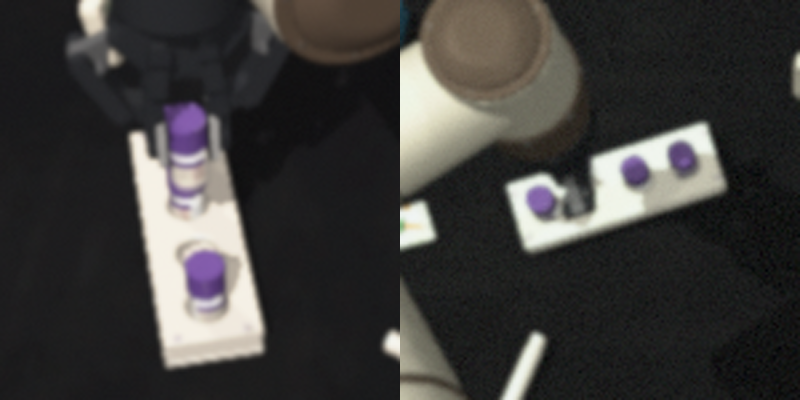

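```bash
python3 - <<'E'
from h import *
c=arm.get_calibration("side")
pr=lambda P:cv2.projectPoints(np.array([P],float),np.array(c["rvec"]),np.array(c["tvec"]),np.array(c["K"]),np.array(c["D"]))[0].ravel()
for n,P in dict(heldbottom=(590.6,203.8,88.6),heldcap=(590.6,203.8,133),cap0=(590.6,203.8,143.6),dx=(595.6,203.8,88.6),hole=(589.5,205.6,22),r3=(575.8,247.5,51),r3top=(575.8,247.5,61)).items():
    q=pr(P); print(n,q.round(1),"crop",((q-[190,250])*400/150).round(0))
a=cv2.imread("pics/s3.png")
# row profiles of held vial's white/light body and cap: left/right edges
for y in range(292,333,4):
    r=a[y,245:280].astype(int); print(y,[int(v) for v in r.sum(1)//3])
E
```

```text
heldbottom [261.1 317.4] crop [190. 180.]
heldcap [259.8 298.6] crop [186. 130.]
cap0 [259.4 294. ] crop [185. 117.]
dx [258.2 317.1] crop [182. 179.]
hole [263.5 344.3] crop [196. 251.]
r3 [266.4 352.8] crop [204. 274.]
r3top [266.1 348.9] crop [203. 264.]
292 [40, 40, 40, 40, 41, 43, 55, 73, 82, 85, 89, 96, 107, 120, 127, 129, 132, 132, 131, 129, 117, 92, 67, 61, 64, 56, 47, 43, 39, 39, 34, 28, 21, 19, 17]
296 [40, 42, 47, 63, 85, 97, 93, 81, 85, 101, 117, 127, 131, 133, 133, 134, 134, 133, 133, 131, 127, 109, 85, 105, 142, 152, 133, 89, 48, 37, 34, 25, 18, 17, 18]
300 [62, 45, 60, 99, 136, 149, 134, 98, 74, 83, 99, 108, 112, 114, 113, 110, 104, 96, 91, 82, 73, 64, 59, 93, 137, 152, 138, 96, 56, 45, 41, 29, 20, 16, 17]
304 [112, 63, 55, 89, 131, 150, 141, 107, 79, 85, 94, 98, 100, 100, 99, 97, 96, 93, 89, 83, 81, 76, 68, 82, 121, 146, 138, 101, 57, 40, 34, 26, 20, 17, 17]
308 [172, 113, 81, 90, 118, 142, 144, 125, 118, 141, 167, 175, 172, 169, 164, 164, 169, 178, 190, 198, 195, 179, 148, 109, 113, 142, 154, 156, 141, 96, 45, 21, 17, 18, 18]
312 [238, 238, 238, 233, 217, 190, 163, 1
[... 323 characters left out ...]
, 238, 239, 238, 238, 232, 209, 155, 118, 122, 143, 162, 174, 179, 180, 176, 166, 152, 135, 121, 124, 141, 152, 156, 157, 157, 157, 157, 156, 146, 119, 72, 31, 16]
324 [238, 238, 238, 238, 238, 238, 233, 216, 174, 153, 167, 179, 183, 179, 179, 180, 182, 192, 207, 207, 183, 154, 140, 146, 155, 159, 158, 157, 157, 160, 160, 150, 121, 74, 32]
328 [238, 238, 238, 238, 238, 237, 230, 207, 178, 172, 180, 179, 170, 160, 158, 169, 192, 209, 208, 196, 180, 168, 182, 211, 227, 230, 230, 230, 231, 235, 236, 234, 219, 163, 90]
332 [233, 238, 238, 238, 238, 238, 238, 238, 237, 234, 231, 227, 221, 213, 206, 207, 213, 219, 224, 228, 230, 231, 231, 232, 232, 232, 232, 232, 232, 232, 233, 234, 235, 222, 166]
```

Predicted and observed columns of the held cap agree (260.2 vs 260.0), and so does the hole (263.5,344.3). The purple-white stack at (260,328) is row vial 2 standing behind. Lowering into the gap.

```bash
python3 jog.py '{"offsets": [[-1, 0.5, 25, 0, 0, 0], [-2, 0.7, 45, 0, 0, 0], [-2, 0.7, 56, 0, 0, 0], [-2, 0.7, 56, 0, 0, 0], [-2, 0.7, 56, 0, 0, 0]]}'; python3 st.py 589.5,205.6,48.8;  python3 st.py 589.5,205.6,48.8
```

```text
clock: 5.4
position: [589.5, 206.5, 75.4]
ee_rot: [0.809, -0.588, 0.0, -0.001]
contact_force: [0.9, -0.3, 1.2]
gripper_width: 24.1
grasp_force: 58.9
t 5.4 p [589.5 206.5  75.4] F [ 0.88 -0.34  1.21] w 24.1 g 58.9 q [ 0.6   0.55 -0.2   0.   -0.82 -0.28]
z [ 0.001  0.    -1.   ] yaw -2.829
589.5,205.6,48.8 [ 0.8  0.3 26.6]
t 5.4 p [589.5 206.5  75.4] F [ 0.88 -0.34  1.21] w 24.1 g 58.9 q [ 0.6   0.55 -0.2   0.   -0.82 -0.28]
z [ 0.001  0.    -1.   ] yaw -2.829
589.5,205.6,48.8 [ 0.8  0.3 26.6]
```

```bash
python3 jog.py '{"offsets": [[0.5, 0, 8, 0, 0, 0], [0.5, 0, 12, 0, 0, 0], [0.5, 0, 15, 0, 0, 0], [0.5, 0, 15, 0, 0, 0]]}';python3 jog.py '{"offsets": [[0, 0, 4, 0, 0, 0], [0, 0, 8, 0, 0, 0], [0, 0, 10, 0, 0, 0], [0, 0, 10, 0, 0, 0]]}'
```

```text
clock: 5.8
position: [588.7, 206.1, 59.0]
ee_rot: [0.809, -0.588, -0.0, 0.0]
contact_force: [-0.9, 0.2, 0.4]
gripper_width: 24.2
grasp_force: 58.9
clock: 6.2
position: [588.9, 206.1, 49.3]
ee_rot: [0.809, -0.588, -0.0, 0.0]
contact_force: [-0.0, 0.8, -0.3]
gripper_width: 24.0
grasp_force: 58.9
```

```bash
python3 jog.py '{"offsets": [[0, 0, 1, 0, 0, 0], [0, 0, 1, 0, 0, 0], [0, 0, 1, 0, 0, 0]]}';python3 jog.py '{"offsets": [[0, 0, 1, 0, 0, 0], [0, 0, 1, 0, 0, 0], [0, 0, 1, 0, 0, 0]]}'
```

```text
clock: 6.5
position: [589.0, 206.2, 49.0]
ee_rot: [0.809, -0.588, 0.0, -0.0]
contact_force: [-1.1, -0.4, 4.4]
gripper_width: 24.1
grasp_force: 59.2
clock: 6.8
position: [589.1, 206.2, 49.0]
ee_rot: [0.809, -0.588, 0.0, -0.0]
contact_force: [-3.1, -0.1, 8.3]
gripper_width: 24.4
grasp_force: 59.9
```

```bash
python3 jog.py '{"offsets": [[0, 0, -1, 0, 0, 0], [0, 0, -1, 0, 0, 0], [0, 0, -1, 0, 0, 0], [0, 0, -1, 0, 0, 0]]}' 60; python3 jog.py '{"offsets": [[0, 0, -15, 0, 0, 0], [0, 0, -40, 0, 0, 0], [0, 0, -80, 0, 0, 0], [0, 0, -100, 0, 0, 0], [0, 0, -100, 0, 0, 0], [0, 0, -100, 0, 0, 0]]}'; python3 st.py 429.2,-22,149 429.2,-22,43 586,-224.2,180; python3 - <<'E'
from h import *
a=arm.get_image("side");b=arm.get_image("top");cv2.imwrite("pics/s4.png",a);cv2.imwrite("pics/t4.png",b)
print(caps(a),caps(b,10))
f=lambda i:cv2.resize(i,(400,400),interpolation=cv2.INTER_CUBIC)
cv2.imwrite("pics/g4.png",np.hstack([f(a[250:400,190:340]),f(b[150:300,160:310])]))
E
```

```text
clock: 7.2
position: [588.8, 206.1, 48.1]
ee_rot: [0.809, -0.588, -0.0, 0.0]
contact_force: [0.8, 0.1, 0.3]
gripper_width: 60.1
grasp_force: 0.0
clock: 7.8
position: [588.7, 206.1, 148.4]
ee_rot: [0.809, -0.588, -0.0, -0.0]
contact_force: [0.4, -0.1, -0.6]
gripper_width: 59.9
grasp_force: 0.0
t 7.8 p [588.7 206.1 148.4] F [ 0.38 -0.09 -0.58] w 59.9 g 0.0 q [ 0.6   0.47 -0.13 -0.   -0.97 -0.28]
z [-0.     0.001 -1.   ] yaw -2.829
429.2,-22,149 [168.  221.9  -0.7]
429.2,-22,43 [168.1 221.9 105.3]
586,-224.2,180 [408.6 134.9 -31.8]
[(array([362.45, 256.25]), [356, 249, 14, 15, 189]), (array([259.3 , 314.57]), [248, 289, 22, 54, 619]), (array([266.6 , 352.34]), [260, 344, 14, 18, 215])] [(array([265.34, 208.31]), [262, 204, 8, 9, 58]), (array([247.72, 213.95]), [244, 210, 9, 9, 65]), (array([231.54, 218.89]), [229, 215, 6, 8, 35]), (array([212.62, 224.66]), [208, 220, 10, 10, 74]), (array([325.43, 286.59]), [320, 281, 12, 13, 122])]
```

View pics/g4.png

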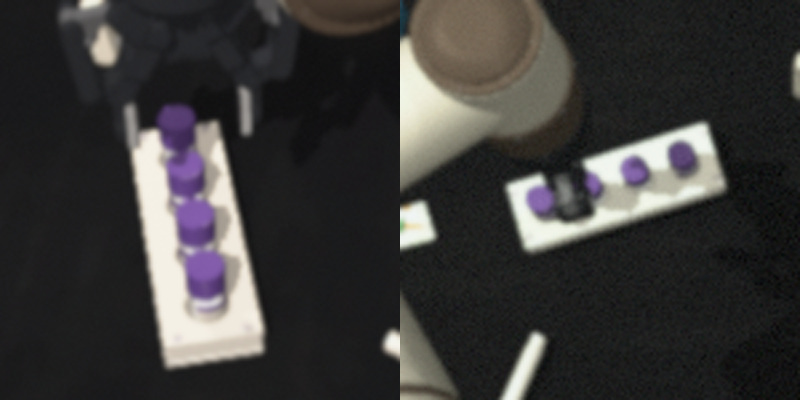

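All four caps stand evenly in the row (side crop, with the returned vial at (196,222)), so it is seated. Now the next vial.

```bash
python3 jog.py '{"offsets": [[26, 34, 0, 0, 0, 0], [52, 69, 0, 0, 0, 0], [80, 105, 0, 0, 0, 0], [107, 141, 0, 0, 0, 0], [134, 177, 0, 0, 0, 0], [155, 205, 0, 0, 0, 0], [168, 222, 10, 0, 0, 0], [168, 222, 30, 0, 0, 0], [168, 222, 30, 0, 0, 0], [168, 222, 30, 0, 0, 0]]}'; python3 st.py 429.2,-22,43
```

```text
clock: 8.9
position: [429.3, -22.1, 118.0]
ee_rot: [0.809, -0.588, -0.0, 0.001]
contact_force: [0.5, -0.7, 1.4]
gripper_width: 60.0
grasp_force: 0.0
t 8.9 p [429.3 -22.1 118. ] F [ 0.51 -0.73  1.41] w 60.0 g 0.0 q [ 0.33  0.21 -0.63  0.   -0.73 -0.02]
z [-0.002 -0.001 -1.   ] yaw -2.828
429.2,-22,43 [-0.2 -0.1 75. ]
```

```bash
python3 jog.py '{"offsets": [[0, 0, 25, 0, 0, 0], [0, 0, 50, 0, 0, 0], [0, 0, 66, 0, 0, 0], [0, 0, 75, 0, 0, 0], [0, 0, 75, 0, 0, 0], [0, 0, 75, 0, 0, 0]]}'; python3 jog.py '{"offsets": [[0, 0, 0, 0, 0, 0], [0, 0, 0, 0, 0, 0], [0, 0, 0, 0, 0, 0], [0, 0, 0, 0, 0, 0], [0, 0, 0, 0, 0, 0], [0, 0, 0, 0, 0, 0]]}' 10; python3 jog.py '{"offsets": [[0, 0, -10, 0, 0, 0], [0, 0, -40, 0, 0, 0], [0, 0, -85, 0, 0, 0], [0, 0, -130, 0, 0, 0], [0, 0, -147, 0, 0, 0], [0, 0, -147, 0, 0, 0], [0, 0, -147, 0, 0, 0]]}'; python3 - <<'E'
from h import *
a=arm.get_image("side");b=arm.get_image("top");cv2.imwrite("pics/s5.png",a);cv2.imwrite("pics/t5.png",b)
print(caps(a))
f=lambda i:cv2.resize(i,(400,400),interpolation=cv2.INTER_CUBIC)
cv2.imwrite("pics/g5.png",np.hstack([f(a[150:300,290:440]),f(b[170:270,370:470])]))
E
python3 st.py 586,-224.2,190
```

```text
clock: 9.5
position: [430.2, -21.7, 44.1]
ee_rot: [0.809, -0.588, 0.0, -0.0]
contact_force: [0.5, -0.3, 0.7]
gripper_width: 60.0
grasp_force: 0.0
clock: 10.1
position: [429.8, -22.0, 44.2]
ee_rot: [0.809, -0.588, 0.0, -0.0]
contact_force: [-1.3, 1.8, 6.3]
gripper_width: 24.2
grasp_force: 58.7
clock: 10.8
position: [428.8, -22.1, 190.6]
ee_rot: [0.809, -0.588, -0.0, -0.0]
contact_force: [-0.1, -0.3, -0.9]
gripper_width: 24.0
grasp_force: 58.9
[(array([368.22, 195.98]), [362, 188, 13, 17, 193]), (array([259.22, 314.08]), [248, 288, 22, 55, 636]), (array([266.6 , 352.34]), [260, 344, 14, 18, 215])]
t 10.9 p [428.4 -22.3 189.3] F [ 1.08  0.77 -0.52] w 24.1 g 58.9 q [ 0.33  0.11 -0.54 -0.   -0.93 -0.02]
z [-0.003 -0.001 -1.   ] yaw -2.829
586,-224.2,190 [240.6 -87.8  -1. ]
```

View pics/g5.png

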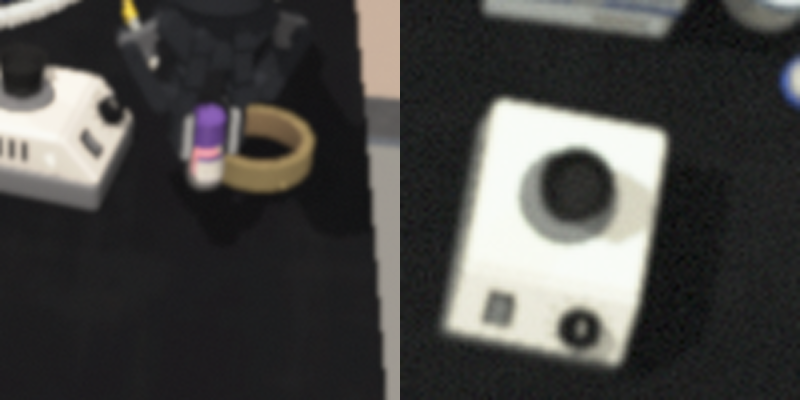

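The vial is held (side crop (208,145)). The empty cup shows clearly in the top crop, centred at about (176,185), i.e. pixel (414,216). I'll cross-check its position by contour.

```bash
python3 - <<'E'
from h import *
b=cv2.imread("pics/t5.png")
g=cv2.cvtColor(b,cv2.COLOR_BGR2GRAY); m=(g<65).astype(np.uint8); m[:200]=0;m[240:]=0;m[:,398:][:,34:]=0;m[:,:398]=0
n,l,st,c=cv2.connectedComponentsWithStats(m)
for i in range(1,n):
    if st[i,4]>60:
        k=cv2.findContours((l==i).astype(np.uint8),0,2)[0][0]; e=cv2.fitEllipse(k); print(st[i],c[i],e, plane("top",e[0],108).round(1))
a=cv2.imread("pics/s5.png"); g=cv2.cvtColor(a,cv2.COLOR_BGR2GRAY)[155:195,285:315]
for y in range(0,40,3): print(155+y,g[y].tolist())
E
```

```text
[406 208  17  17 229] [413.70742358 216.20960699] ((413.6220703125, 216.24388122558594), (16.01819610595703, 16.563457489013672), 123.41971588134766) [ 583.2 -223.4  108. ]
155 [224, 228, 230, 231, 232, 231, 228, 223, 222, 224, 224, 220, 217, 215, 210, 205, 195, 187, 182, 175, 169, 155, 122, 93, 69, 52, 45, 36, 31, 30]
158 [206, 206, 202, 195, 190, 189, 188, 181, 185, 184, 170, 156, 140, 119, 103, 90, 68, 50, 45, 41, 36, 31, 29, 29, 30, 30, 30, 30, 31, 31]
161 [103, 99, 90, 78, 75, 62, 49, 41, 44, 45, 39, 33, 32, 31, 31, 30, 30, 30, 31, 32, 31, 32, 32, 31, 31, 31, 30, 29, 30, 30]
164 [31, 32, 32, 31, 32, 31, 32, 32, 32, 33, 33, 32, 32, 32, 31, 31, 31, 32, 32, 33, 32, 32, 32, 32, 32, 32, 30, 30, 30, 30]
167 [31, 31, 31, 33, 32, 34, 35, 36, 38, 37, 39, 39, 41, 41, 40, 40, 40, 39, 38, 36, 34, 32, 32, 31, 32, 32, 31, 31, 31, 30]
170 [104, 114, 105, 75, 47, 37, 34, 34, 35, 37, 38, 40, 41, 41, 40, 40, 40, 39, 39, 38, 38, 38, 38, 33, 31, 31, 31, 31, 31, 32]
173 [243, 244, 235, 183, 104, 48, 33, 34, 36, 39, 41, 42, 41, 42, 43, 41, 40, 38, 36, 36, 37, 41, 45, 45, 43, 44, 41, 38, 34, 34]
176 [
[... 319 characters left out ...]
 34, 34, 33, 32, 32, 31, 30, 28, 29, 31, 42, 65, 97, 118, 138, 172, 220, 241, 246, 247, 247]
185 [203, 156, 141, 141, 140, 132, 115, 95, 78, 68, 62, 55, 52, 50, 49, 52, 61, 69, 83, 101, 115, 128, 132, 133, 140, 184, 233, 245, 247, 247]
188 [239, 220, 183, 153, 142, 142, 141, 140, 141, 139, 136, 130, 127, 127, 128, 130, 133, 135, 135, 135, 136, 136, 138, 153, 186, 223, 238, 242, 243, 244]
191 [248, 248, 246, 242, 235, 226, 216, 201, 184, 175, 173, 171, 170, 169, 168, 168, 173, 181, 192, 206, 216, 225, 234, 239, 241, 242, 242, 242, 242, 242]
194 [248, 248, 248, 248, 248, 248, 248, 247, 247, 247, 247, 247, 247, 247, 246, 245, 243, 242, 242, 242, 242, 242, 242, 242, 242, 242, 242, 242, 241, 240]
```

```bash
python3 jog.py '{"offsets": [[40, -15, 0, 0, 0, 0], [82, -30, 0, 0, 0, 0], [124, -45, 0, 0, 0, 0], [166, -60, 0, 0, 0, 0], [205, -75, 0, 0, 0, 0], [232, -85, 0, 0, 0, 0], [239.7, -87.8, 0, 0, 0, 0], [239.7, -87.8, 0, 0, 0, 0], [239.7, -87.8, 0, 0, 0, 0], [239.7, -87.8, 0, 0, 0, 0]]}'; python3 st.py 585,-224,139
```

```text
clock: 11.9
position: [586.0, -222.0, 190.4]
ee_rot: [0.809, -0.588, -0.0, 0.0]
contact_force: [0.3, 0.1, -0.5]
gripper_width: 24.4
grasp_force: 58.9
t 11.9 p [ 586.  -222.   190.4] F [ 0.28  0.1  -0.53] w 24.4 g 58.9 q [-0.1   0.43 -0.07 -0.   -1.07  0.42]
z [-0.001  0.    -1.   ] yaw -2.827
585,-224,139 [ 1.6  1.6 51.4]
```

```bash
python3 jog.py '{"offsets": [[1.4, 1.2, 15, 0, 0, 0], [1.4, 1.2, 30, 0, 0, 0], [1.4, 1.2, 40, 0, 0, 0], [1.4, 1.2, 40, 0, 0, 0], [1.4, 1.2, 40, 0, 0, 0]]}';python3 jog.py '{"offsets": [[0, 0, 4, 0, 0, 0], [0, 0, 8, 0, 0, 0], [0, 0, 10, 0, 0, 0], [0, 0, 10, 0, 0, 0], [0, 0, 10, 0, 0, 0]]}'; python3 st.py 585,-224,139;python3 jog.py '{"offsets": [[0, 0, 1, 0, 0, 0], [0, 0, 1, 0, 0, 0], [0, 0, 1, 0, 0, 0]]}'
```

```text
clock: 12.4
position: [586.2, -224.5, 151.0]
ee_rot: [0.809, -0.588, 0.0, 0.0]
contact_force: [-0.5, 0.0, -0.3]
gripper_width: 24.4
grasp_force: 58.9
clock: 12.9
position: [586.1, -224.8, 140.5]
ee_rot: [0.809, -0.588, 0.0, 0.0]
contact_force: [-0.5, 0.3, -0.3]
gripper_width: 24.4
grasp_force: 58.9
t 12.9 p [ 586.1 -224.8  140.5] F [-0.47  0.25 -0.27] w 24.4 g 58.9 q [-0.11  0.48 -0.13  0.   -0.96  0.42]
z [ 0. -0. -1.] yaw -2.829
585,-224,139 [-1.1  0.8  1.5]
clock: 13.2
position: [586.1, -224.8, 139.6]
ee_rot: [0.809, -0.588, 0.0, -0.0]
contact_force: [-0.6, -0.3, -0.2]
gripper_width: 23.9
grasp_force: 58.9
```

```bash
python3 jog.py '{"offsets": [[-0.5, 0.3, 1, 0, 0, 0], [-0.5, 0.3, 1, 0, 0, 0], [-0.5, 0.3, 1, 0, 0, 0]]}';python3 jog.py '{"offsets": [[0, 0, 1, 0, 0, 0], [0, 0, 1, 0, 0, 0], [0, 0, 1, 0, 0, 0]]}';python3 jog.py '{"offsets": [[0, 0, 1, 0, 0, 0], [0, 0, 1, 0, 0, 0], [0, 0, 1, 0, 0, 0]]}'
```

```text
clock: 13.5
position: [585.6, -224.4, 138.5]
ee_rot: [0.809, -0.588, 0.0, -0.0]
contact_force: [0.3, -0.5, -0.4]
gripper_width: 24.5
grasp_force: 58.9
clock: 13.8
position: [585.7, -224.4, 138.0]
ee_rot: [0.809, -0.588, 0.0, 0.0]
contact_force: [-0.4, 0.4, 2.4]
gripper_width: 24.1
grasp_force: 59.3
clock: 14.1
position: [585.7, -224.5, 136.8]
ee_rot: [0.809, -0.588, 0.0, -0.0]
contact_force: [-0.5, -0.4, 5.2]
gripper_width: 24.3
grasp_force: 59.5
```

```bash
python3 jog.py '{"offsets": [[0, 0, 1, 0, 0, 0], [0, 0, 2, 0, 0, 0], [0, 0, 3, 0, 0, 0], [0, 0, 3, 0, 0, 0], [0, 0, 3, 0, 0, 0]]}'; for i in 1 2 3; do python3 st.py|head -1; python3 jog.py '{"offsets": [[0, 0, 0, 0, 0, 0], [0, 0, 0, 0, 0, 0]]}'|sed -n '2p;4p'; done
```

```text
clock: 14.6
position: [585.7, -224.5, 134.3]
ee_rot: [0.809, -0.588, 0.0, 0.0]
contact_force: [-2.9, 1.1, 7.4]
gripper_width: 24.2
grasp_force: 59.8
t 14.6 p [ 585.7 -224.5  134.3] F [-2.92  1.11  7.39] w 24.2 g 59.8 q [-0.11  0.49 -0.14  0.   -0.95  0.42]
position: [585.7, -224.5, 134.4]
contact_force: [-2.0, 0.3, 8.7]
t 14.8 p [ 585.7 -224.5  134.4] F [-2.    0.3   8.69] w 24.1 g 59.8 q [-0.11  0.49 -0.14  0.   -0.95  0.42]
position: [585.7, -224.5, 134.4]
contact_force: [-2.2, 0.9, 8.1]
t 15.0 p [ 585.7 -224.5  134.4] F [-2.22  0.89  8.12] w 24.1 g 59.8 q [-0.11  0.49 -0.14  0.   -0.95  0.42]
position: [585.7, -224.5, 134.4]
contact_force: [-2.3, 1.1, 7.0]
```

```bash
python3 jog.py '{"offsets": [[0, 0, 0.7, 0, 0, 0], [0, 0, 1.3, 0, 0, 0], [0, 0, 1.3, 0, 0, 0], [0, 0, 1.3, 0, 0, 0]]}'; for i in 1 2 3 4; do python3 jog.py '{"offsets": [[0, 0, 0, 0, 0, 0], [0, 0, 0, 0, 0, 0], [0, 0, 0, 0, 0, 0], [0, 0, 0, 0, 0, 0], [0, 0, 0, 0, 0, 0], [0, 0, 0, 0, 0, 0], [0, 0, 0, 0, 0, 0], [0, 0, 0, 0, 0, 0], [0, 0, 0, 0, 0, 0], [0, 0, 0, 0, 0, 0]]}'|sed -n '1,2p;4,5p'; done; python3 - <<'E'
from h import *
a=arm.get_image("side");b=arm.get_image("top");cv2.imwrite("pics/s6.png",a)
f=lambda i:cv2.resize(i,(400,300),interpolation=cv2.INTER_CUBIC)
cv2.imwrite("pics/g6.png",np.hstack([f(a[110:230,230:390]),f(a[230:410,190:430])]))
E
```

```text
clock: 15.6
position: [585.8, -224.5, 133.4]
ee_rot: [0.809, -0.588, 0.0, 0.0]
contact_force: [-3.2, 1.3, 7.4]
gripper_width: 24.3
grasp_force: 59.9
clock: 16.6
position: [585.8, -224.5, 133.4]
contact_force: [-1.6, 1.1, 7.4]
gripper_width: 24.1
clock: 17.6
position: [585.8, -224.5, 133.4]
contact_force: [-2.1, 1.4, 8.1]
gripper_width: 24.3
clock: 18.6
position: [585.8, -224.5, 133.4]
contact_force: [-2.0, 1.2, 9.3]
gripper_width: 24.6
clock: 19.6
position: [585.8, -224.5, 133.4]
contact_force: [-2.8, 1.8, 8.9]
gripper_width: 24.0
```

View pics/g6.png

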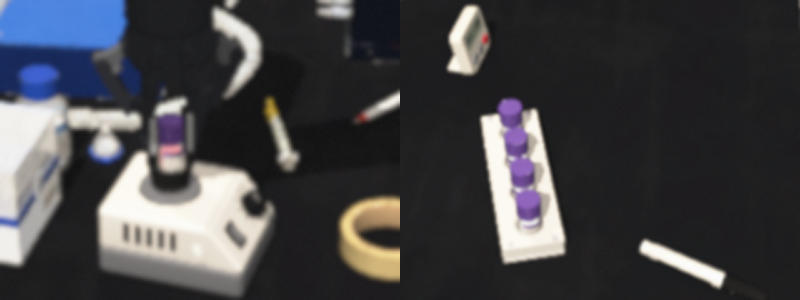

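The vial stands upright in the pressed cup (left crop, (170,150)) and all four rack vials are in place. The force is about 8.5 N at 4.5 mm of travel, held for over 4 s, so I'm handing in.

```bash
python3 -c "from bench import arm; print(arm.job_done())"
```

```text
the job is handed in; nothing more can be done
None
```

The mixed vial is back in the rack's empty place, and I handed in with the next vial still held upright in the mixer's cup, pressed to about 4.5 mm (about 8.5 N) for over 4 s by then; the hand-in returned no verdict.

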